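Hang the dip basket in the soak tank and close the propped lid

TASK

Put the small beaker to soak: hang the wire basket, with the beaker standing in it, by its strap handle on the hook inside the open soak tank, and let go so that it hangs freely. Then press the knee of the folding lid stay to unlock it, and lower the lid gently until it is fully shut. Do not let the beaker fall, and do not knock over the conical flask that stands to the right of the basket.

Things in the scene. Friction and masses are not known exactly. Their poses are not given: they have to be found in the camera images.
- tank: Grey plastic soak tank, an open box 200 (its x) x 210 (its y) x 130 mm high, walls 5 mm, fixed. Origin: centre of its underside, z up; its y axis points away from the robot (yaw -1.57 +- 0.2), so its x axis points to the robot's right. The lid is hinged along the far (+y) rim and stands open there; the hook is inside on the near (-y) wall; the folding stay is outside on the left (-x) wall.
- hook_seat (a point): Seat of the tank's steel hook: top of its level prong, at (0, -53, 134) mm in the tank's frame, where the handle shall rest. The prong, an 8 mm round rod, comes from the near wall (inner face at tank y = -100 mm; underside of the root 114 mm high) and points along the tank's +y; its level part runs from y = -72 to -36 mm.
- hook_tip (a point): Top of the hook's upturned tip, at (0, -28, 146) mm in the tank's frame, 12 mm above the seat; the rod's outer side is at y = -24 mm. Nothing stands between the tip and the lid: there the basket can be let down and then moved toward -y, the prong passing under the handle and over the beaker.
- basket: Steel wire dip basket, outside 58 (x) x 72 (y) x 45 mm high, about 0.25 kg, loose. Origin: centre of its underside. An inverted-U handle of flat strap, 20 mm wide along y, stands up from its two long sides: legs upright, outer faces at x = +-32 mm, inner at +-29 mm, top 118 mm up. Grip it across both legs (64 mm along x) near the top; turned half round it is the same.
- handle (a point): Middle of the underside of the handle's flat top: 114 mm above the basket's underside, 4 mm strap above it. When the basket hangs, this point rests at the hook seat.
- beaker_50: Glass beaker, 47 mm across and 56 mm high, 0.04 kg, standing loose in the basket on its 3 mm floor. Origin: centre of its underside.
- lid (a joint): Lid angle in rad: 0 as propped open (86 degrees up), growing as it closes, 1.50 = shut on the rim. The hinge is stiff (0.42 N m): the lid stays where it is left and takes about 2 N at its free edge to move; it weighs 0.35 kg.
- lid_hinge (a point): Middle of the hinge axis, at (0, +105, 130) mm in the tank's frame; the axis runs along the tank's x.
- lid_edge (a point): Middle of the lid's free edge on its outer (top) face. The lid is a cap 200 (along the hinge) x 210 x 25 mm: this point is 210 mm from the hinge axis, and 25 mm above the rim when shut. When open, the outer face looks away from the robot (tank's +y) and stands 25 mm beyond the hinge axis. A lift tab 80 mm wide reaches 21 mm past this edge.
- stay (a joint): Fold of the stay's knee in rad: 0 = straight and locked just over centre (the lid cannot be lowered), above 0.2 = broken, 2.7 with the lid shut. The stay is two steel links of 103 mm on the outside of the left wall.
- knee (a point): Centre of the black round thumb knob at the stay's knee, 20 mm in diameter, 28 mm long along the tank's x, outside the left wall. As found it is 52 mm above the rim and 76 mm from the hinge axis toward the tank's -y. Pressed from above with a few newtons it breaks, moving down and toward the tank's +y about equally; 12 mm down is enough.
- flask: Conical glass flask 78 mm wide, 150 mm high, not part of the job, standing to the right of the basket; origin: centre of its underside.
Mind the look-alikes: they are no part of the job. There is more than one size of the beaker_50; the job needs the smaller.

How it is judged (in metres and radians):
On the way, in this order (a step that is already met when the one before it is completed fails the run):
1. the basket hangs on the hook, with the beaker in it, and is let go (z of handle in the frame of tank between 0.128 and 0.146 m and horizontal distance between handle and hook_seat below 0.02 m and angle between basket's own z axis and vertical below 0.2 rad and horizontal distance between beaker_50 and basket below 0.025 m and z of beaker_50 in the frame of basket below 0.02 m and angle between beaker_50's own z axis and vertical below 0.35 rad and contact force between the fingers and basket below 0.1 N), for 0.3 s.
2. the stay is broken at its knee (value of joint stay above 0.2 rad), for 0.1 s.
At the end, for the whole second after the job is handed in: Lid shut (within 0.04 rad), at rest; basket at rest on the hook (handle underside 128-146 mm above the tank's underside, within 20 mm of the hook seat in plan, tilt under 0.2 rad); beaker standing in it (within 25 mm of its centre, under 20 mm high, tilt under 0.35 rad) (value of joint lid above 1.46 rad and z of handle in the frame of tank between 0.128 and 0.146 m and horizontal distance between handle and hook_seat below 0.02 m and angle between basket's own z axis and vertical below 0.2 rad and horizontal distance between beaker_50 and basket below 0.025 m and z of beaker_50 in the frame of basket below 0.02 m and angle between beaker_50's own z axis and vertical below 0.35 rad and linear speed of basket below 0.03 m/s and velocity of joint lid below 0.05 rad/s); the robot touches nothing.
It fails at once if the beaker falls out of the basket or over (horizontal distance between beaker_50 and basket above 0.05 m or angle between beaker_50's own z axis and vertical above 0.9 rad).
It fails at once if the lid is slammed (faster than 3 rad/s) (velocity of joint lid above 3 rad/s).
It fails at once if the conical flask is knocked over (angle between flask's own z axis and vertical above 0.5 rad).
It also fails if it takes over 69 s, if anything falls off the work surface, if the arm or the gripper's body presses on something with over 40 N, if the wrist force passes 120 N, or if a joint passes its speed limit or range.

ROBOT

A 6-joint arm with a two-finger parallel gripper is mounted at the origin on a cart in front of the work surface, level with it; the furniture and walls round the work are solid. World frame = base frame: x ahead of the robot, y to its left, z up, the work surface at z = 0. Lengths are in m, angles in degrees, forces in N, time in s.
With the tool pointing down it reaches from about 0.4 to 0.825 m from the base axis. Payload 7 kg.
Tool frame: the origin (TCP) lies midway between the tips of the shut fingers; the grasp point (between the pads) lies 19 mm behind it (ctrl.hold_point_z is the distance from the TCP to the grasp point, in m); z points along the fingers, y is the line along which they close (so a half turn about z gives the same grasp; the last joint's range is limited). The gripper opens to 88 mm and grips with 3 to 60 N. Pads are 19 mm wide; open, the fingers measure 130 mm over their backs; the gripper's body (78 mm by 193 mm) begins 47 mm behind the grasp point.
Start: joints at [84.861, 20.546, 0.682, 0, -70.136, -16.507], TCP at [0.249, 0.627, 0.227] pointing down, gripper open.
Joint ranges: [-176.03, 176.03], [-82.01, 121.73], [-58.28, 71.71], [-173.87, 95.51], [-174.79, -0.11], [-173.66, 173.66]. Speed limits (degrees/s): [136.94, 136.94, 172.46, 180, 180, 180].

INTERFACE

Orientations are given as [roll, pitch, yaw] about the fixed x, y, z axes, in that order (R = Rz(yaw) Ry(pitch) Rx(roll)).
In Python, from plant import ctrl gives the robot as it stands.
- The arm moves only by the tool apply_moves, never from a script. Its argument "deltas" is a list of rows, each an object with "fingers": the finger opening in mm, from 0 to 87.6; "delta_pos": the shift along the tool's x, y, z in mm, a list of three; "angular": the turn, a rotation vector about the tool's x, y, z in degrees, a list of three. A call has 1 to 10 rows; each row is the pose to reach, as a shift and turn from the pose commanded when the call began, along the tool's axes at that moment; what a row does not reach only later rows make up. A row lasts 1/10 s, in which the tool goes at most 50 mm and 8.59 degrees, less where a joint would pass 70% of its speed; a pose out of reach is approached as far as the arm can. A call with a gripper value outside its range is refused whole. The fingers move at their own pace and stop on an object; the grip force is fixed at half the most. Time passes only in rows, so rows that repeat a pose let the fingers close. It gives the time, the measured TCP pose, the force, the opening and the grip force at its end, in the units of the state.
- ctrl.get_obs(): the state, without advancing time (a new reading comes with each control period).
- ctrl.snapshot(name): name is "scene" or "side" or "wrist"; returns the picture (480x640x3 uint8, red, green, blue); there is no depth.
- ctrl.camera_params(name): a dict with "fx", "fy", "cx", "cy" (pixels), "dist_coeffs" ([k1, k2, p1, p2, k3] as OpenCV has them; the pictures are not rectified), "cam_to_world" (4x4, takes a point from camera to world coordinates); the wrist camera has in their place "mount" (4x4, takes a point from camera to tool coordinates, whose origin is the TCP and whose axes are the flange's). Camera axes: x right, y up, looking along -z (the intrinsics and any distortion apply to the point x, -y, -z); pixel columns grow to the right and rows downward; lengths in m; the calibration is good to about 2 mm. A picture is of the moment at which its call begins: read the wrist's pose just before it. camera_params takes no time and is no camera call.
- ctrl.close_job(): hands the job in; it is judged then, once.
The state is a dict: "clock": time; "joint_pos": joint angles; "qvel": joint speeds; "tau": joint torques, N m; "tool_pos": TCP position; "orientation": TCP orientation; "force": force on the tool from outside, world axes, zero at the start; "moment": the same for the moment, N m; "opening": finger opening in m; "gripper_force": force on a finger pad.
Only numpy, scipy, OpenCV 4.12 (cv2) and the standard library are available. Lean on these libraries where they do the work, as an engineer would, in place of code of your own. Each camera call takes 0.05 s, during which the arm holds its last target. There are 200 camera calls.

## Working session

There is one attempt and no reset: what is moved stays moved. The work goes in short steps, Python scripts to look and compute and a tool call to move; the robot and the scene stay as the last step left them, time stands still between calls to the robot, and variables do not carry over. Pictures are saved under pics/ and viewed, at most 10 in all, crops included, and the job is handed in when it is done.

Besides the shell and the picture viewer there is one more tool, called after "Request:" in YAML: its name, and indented under it one key for each argument. apply_moves: Moves the arm, as the interface text tells. Its arguments: {"type":"object","properties":{"deltas":{"type":"array"}},"required":["deltas"]}

```bash
mkdir -p pics; ls
python3 - <<'E'
from plant import ctrl
import cv2,numpy as np
a=[ctrl.snapshot(n) for n in("scene","side")]
for n,i in zip(("scene","side"),a): cv2.imwrite(f"pics/{n}0.png",i[:,:,::-1])
for n in("scene","side","wrist"): print(n,ctrl.camera_params(n))
o=ctrl.get_obs();print(o)
E
```

```text
pics
scene {'fx': 517.8979910953561, 'fy': 517.8979910953561, 'cx': 333.16925963092285, 'cy': 235.3513232283184, 'dist_coeffs': array([0.02738731, 0.        , 0.        , 0.        , 0.        ]), 'cam_to_world': array([[ 0.48048291,  0.36308614, -0.79831362, -0.66448512],
       [-0.87683558,  0.21672858, -0.42917139, -0.55342048],
       [ 0.01719119,  0.90619931,  0.42250122,  0.84459738],
       [ 0.        ,  0.        ,  0.        ,  1.        ]])}
side {'fx': 590.4197207494718, 'fy': 590.4197207494718, 'cx': 319.1242274356979, 'cy': 246.323287516989, 'dist_coeffs': array([-0.10644731,  0.        ,  0.        ,  0.        ,  0.        ]), 'cam_to_world': array([[-0.99414139, -0.07440344,  0.07840299,  0.64356221],
       [ 0.10739616, -0.59804592,  0.79423368,  1.23542063],
       [-0.01220513,  0.79800076,  0.60253284,  1.10142608],
       [ 0.        ,  0.        ,  0.        ,  1.        ]])}
wrist {'fx': 370.8316541098927, 'fy': 370.8316541098927, 'cx': 318.9538827042046, 'cy': 235.09592142352417, 'dist_coeffs': array([0.00897418, 0.        , 0.        , 0.        , 0.     
[... 331 characters left out ...]
        1.00000000e+00]])}
{'clock': 0.1, 'joint_pos': array([ 8.48610384e+01,  2.05879249e+01,  6.39790164e-01, -1.61159113e-02,
       -7.01364336e+01, -1.65071250e+01]), 'qvel': array([ 0.08040356, -0.02216387,  0.07908164,  0.05786596,  0.00764425,
        0.06809584]), 'tau': array([-1.46026614e-03, -5.84162235e+01,  2.93750203e+01,  7.01547191e+00,
        1.00804723e-02, -4.55676729e-05]), 'tool_pos': array([0.24886054, 0.62698713, 0.2257206 ]), 'orientation': array([ 1.79914612e+02, -9.50435139e-03, -2.16515665e+01]), 'force': array([-0.49741289,  0.14228041, -0.27986951]), 'moment': array([-0.03872401, -0.07346907,  0.01110571]), 'gripper_force': 0.0, 'opening': 0.08759487224138424}
```

View pics/scene0.png

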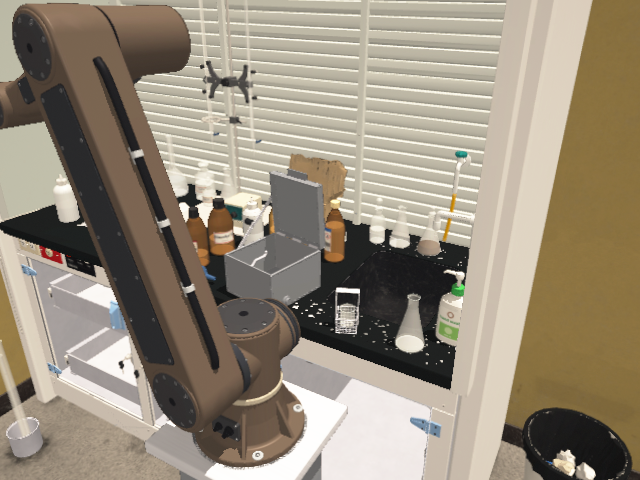

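View pics/side0.png

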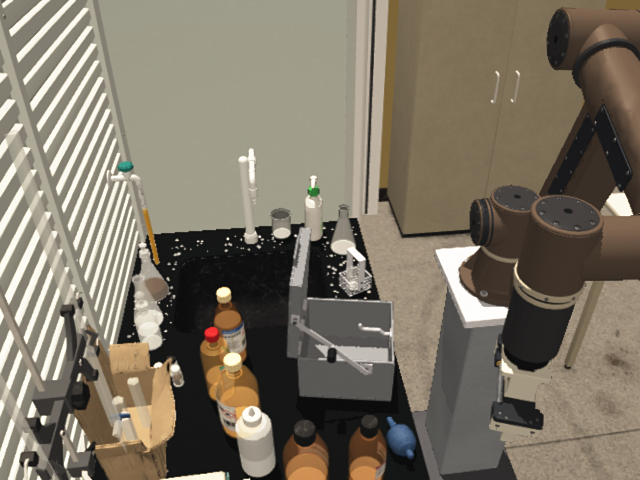

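```bash
cat > h.py <<'E'
import cv2,numpy as np
from plant import ctrl
from scipy.spatial.transform import Rotation as R
def ray(name,uv,obs=None):
    p=ctrl.camera_params(name)
    K=np.array([[p['fx'],0,p['cx']],[0,p['fy'],p['cy']],[0,0,1]])
    q=cv2.undistortPoints(np.array([[uv]],float),K,p['dist_coeffs'])[0,0]
    if name=='wrist':
        T=np.eye(4);T[:3,:3]=R.from_euler('xyz',obs['orientation'],degrees=True).as_matrix();T[:3,3]=obs['tool_pos'];T=T@p['mount']
    else: T=p['cam_to_world']
    d=T[:3,:3]@np.array([q[0],-q[1],-1]);return T[:3,3],d/np.linalg.norm(d)
def tri(rays):
    A=0;b=0
    for o,d in rays:
        M=np.eye(3)-np.outer(d,d);A=A+M;b=b+M@o
    x=np.linalg.solve(A,b);return x,[np.linalg.norm((np.eye(3)-np.outer(d,d))@(x-o))*1000 for o,d in rays]
def plane(r,z): o,d=r;return o+d*(z-o[2])/d[2]
E
python3 - <<'E'
import cv2,numpy as np
s=cv2.imread('pics/scene0.png');d=cv2.imread('pics/side0.png')
z=lambda i,x,y,w,h,f:cv2.resize(i[y:y+h,x:x+w],None,fx=f,fy=f,interpolation=cv2.INTER_CUBIC)
A=z(s,220,160,220,200,2) ; B=z(d,260,190,150,220,2.67)
# 440x400 | 400..
C=np.zeros((600,800,3),np.uint8);C[:400,:440]=A;C[:587,440:800]=z(d,270,190,135,220,2.6667)[:587,:360]
C[400:600,:300]=z(s,320,280,60,40,5)
cv2.imwrite('pics/m1.png',C)
E
```

```text
(no output)
```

View pics/m1.png

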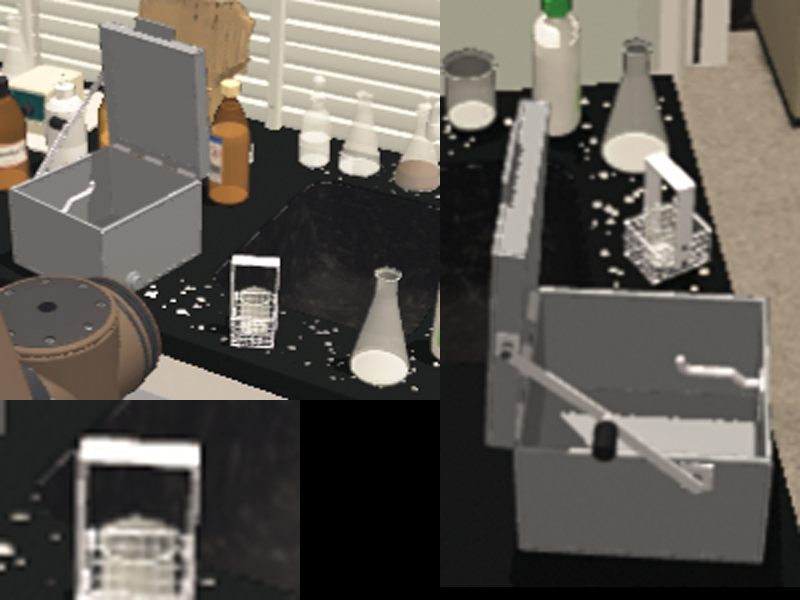

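Run:
```python
from h import *
S=lambda x,y:ray('scene',(x/2+220,y/2+160))
D=lambda x,y:ray('side',((x-440)/2.6667+270,y/2.6667+190))
P={'handle':((255,259),(669,174)),'NL':((12,187),(767,457)),'NR':((103,232),(765,298)),'FR':((201,204),None),'tip':((92,184),(680,361)),'FL':(None,(518,452)),'flask':((389,272),(637,44)),'basketbase':((253,345),(668,270)),'knee':((55,122),(605,440))}
R_={}
for k,(a,b) in P.items():
    if a and b:
        x,e=tri([S(*a),D(*b)]);R_[k]=x;print(k,x.round(4),np.round(e,1))
    else:
        x=plane(S(*a) if a else D(*b),.13);print(k,x.round(4),'@.13')
print([plane(S(*P[k][0]),.13).round(3) for k in('NL','NR')],[plane(D(*P[k][1]),.13).round(3) for k in('NL','NR')])
print('side handle ends', [plane(D(*p),.118).round(4) for p in ((657,158),(682,188),(645,158),(668,150),(672,196),(694,183))])
print('scene handle ends', [plane(S(*p),.118).round(4) for p in ((232,258),(279,259))])
```

```text
handle [ 0.4221 -0.0142  0.1162] [2.7 2.7]
NL [0.4041 0.387  0.1306] [1.5 1.5]
NR [0.3656 0.1945 0.1271] [1.2 1.2]
FR [0.5041 0.1154 0.13  ] @.13
tip [0.4583 0.2784 0.1402] [1.1 1.1]
FL [0.6044 0.3578 0.13  ] @.13
flask [ 0.4279 -0.2023  0.1519] [1.7 1.7]
basketbase [ 0.418  -0.0187 -0.0196] [1.3 1.3]
knee [0.538  0.4031 0.1847] [0.4 0.4]
[array([0.407, 0.388, 0.13 ]), array([0.363, 0.191, 0.13 ])] [array([0.403, 0.388, 0.13 ]), array([0.366, 0.199, 0.13 ])]
side handle ends [array([ 0.4292, -0.0367,  0.118 ]), array([0.4118, 0.0155, 0.118 ]), array([ 0.4414, -0.0382,  0.118 ]), array([ 0.4158, -0.0488,  0.118 ]), array([0.4237, 0.0269, 0.118 ]), array([0.3984, 0.009 , 0.118 ])]
scene handle ends [array([0.4099, 0.0123, 0.118 ]), array([ 0.4399, -0.0441,  0.118 ])]
```

```bash
cat >> h.py <<'E'
def delta(xyz,yaw,obs=None,roll=180,pitch=0):
    o=obs or ctrl.get_obs();A=R.from_euler('xyz',o['orientation'],degrees=True);B=R.from_euler('xyz',[roll,pitch,yaw],degrees=True)
    p=A.inv().apply(np.array(xyz)-o['tool_pos'])*1000
    print('pos',p.round(1),'ang',np.degrees((A.inv()*B).as_rotvec()).round(2))
E
python3 - <<'E'
from h import *
delta((.249,.627,.32),-21.65)
delta((.32,.42,.34),-60)
delta((.40,.15,.34),-120)
delta((.42,-.014,.30),-160)
E
```

```text
pos [  0.1   0.1 -94.3] ang [ 0.09 -0.01 -0.  ]
pos [ 142.5  166.3 -114. ] ang [ 0.08 -0.04 38.35]
pos [ 316.5  387.7 -113.6] ang [ 6.000e-02 -8.000e-02  9.835e+01]
pos [395.6 532.7 -73.4] ang [ 3.0000e-02 -1.1000e-01  1.3835e+02]
```

Request:
apply_moves:
  deltas:
    - {"fingers": 87.6,"delta_pos": [0,0,-50],"angular": [0,0,8]}
    - {"fingers": 87.6,"delta_pos": [20,20,-90],"angular": [0,0,16]}
    - {"fingers": 87.6,"delta_pos": [50,58,-110],"angular": [0,0,24]}
    - {"fingers": 87.6,"delta_pos": [82,96,-114],"angular": [0,0,32]}
    - {"fingers": 87.6,"delta_pos": [114,134,-114],"angular": [0,0,40]}
    - {"fingers": 87.6,"delta_pos": [146,172,-114],"angular": [0,0,48]}
    - {"fingers": 87.6,"delta_pos": [178,210,-114],"angular": [0,0,56]}
    - {"fingers": 87.6,"delta_pos": [210,250,-114],"angular": [0,0,64]}
    - {"fingers": 87.6,"delta_pos": [240,290,-114],"angular": [0,0,72]}
    - {"fingers": 87.6,"delta_pos": [265,325,-114],"angular": [0,0,80]}

```text
clock: 1.1
tool_pos: [0.3753, 0.2252, 0.3405]
orientation: [180.0, 0.0, -102.0]
force: [1.0, 0.5, 0.6]
opening: 0.0876
gripper_force: 0.0
```

Run:
```python
from h import *
o=ctrl.get_obs();print(o['joint_pos'].round(1),o['tool_pos'],o['orientation'])
delta((.41,.08,.33),-130)
delta((.42,-.014,.28),-160)
```

```text
[ 56.9  -6.1 -15.8  -0.  -80.2 -68.9] [0.37532737 0.22520002 0.34048725] [ 1.79996824e+02  4.90982935e-03 -1.01969003e+02]
pos [134.9 -64.   10.5] ang [ 0.    0.   28.03]
pos [224.7 -93.3  60.5] ang [1.000e-02 0.000e+00 5.803e+01]
```

Request:
apply_moves:
  deltas:
    - {"fingers": 87.6,"delta_pos": [35,-15,3],"angular": [0,0,8]}
    - {"fingers": 87.6,"delta_pos": [70,-32,6],"angular": [0,0,16]}
    - {"fingers": 87.6,"delta_pos": [105,-48,10],"angular": [0,0,24]}
    - {"fingers": 87.6,"delta_pos": [140,-64,20],"angular": [0,0,32]}
    - {"fingers": 87.6,"delta_pos": [175,-78,35],"angular": [0,0,40]}
    - {"fingers": 87.6,"delta_pos": [205,-88,50],"angular": [0,0,48]}
    - {"fingers": 87.6,"delta_pos": [225,-93,60],"angular": [0,0,56]}
    - {"fingers": 87.6,"delta_pos": [225,-93,60],"angular": [0,0,58]}
    - {"fingers": 87.6,"delta_pos": [225,-93,60],"angular": [0,0,58]}

```text
clock: 2.0
tool_pos: [0.4207, -0.0124, 0.2801]
orientation: [180.0, -0.1, -159.8]
force: [0.0, 0.9, 0.5]
opening: 0.0874
gripper_force: 0.0
```

Run:
```python
from h import *
o=ctrl.get_obs();print(o['joint_pos'].round(1),o['tool_pos'],o['orientation'])
w=ctrl.snapshot('wrist');d=ctrl.snapshot('side')
C=np.zeros((600,800,3),np.uint8);C[:480,:640]=w
cv2.imwrite('pics/w1.png',w[:,:,::-1]);cv2.imwrite('pics/d1.png',d[:,:,::-1])
```

```text
[ 25.4  -6.4 -23.8  -0.  -72.7 -95.2] [ 0.42069706 -0.01239539  0.28006872] [ 1.79996601e+02 -6.20504109e-02 -1.59765794e+02]
```

View pics/w1.png

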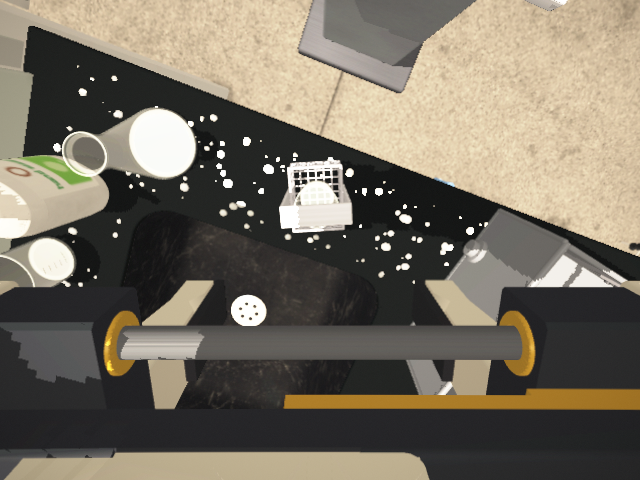

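Run:
```python
from h import *
o=ctrl.get_obs()
w=cv2.imread('pics/w1.png');d=cv2.imread('pics/side0.png')
C=np.zeros((600,800,3),np.uint8)
C[:,:400]=cv2.resize(w[150:240,286-20:286+40+20-0][:, :80],(400,450))[:450].repeat(1,0) if 0 else cv2.copyMakeBorder(cv2.resize(w[150:240,270:360],(400,400),interpolation=cv2.INTER_CUBIC),0,200,0,0,0)
C[:400,400:]=cv2.resize(d[240:300,330:390],(400,400),interpolation=cv2.INTER_CUBIC)
cv2.imwrite('pics/m2.png',C)
```

```text
(no output)
```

View pics/m2.png

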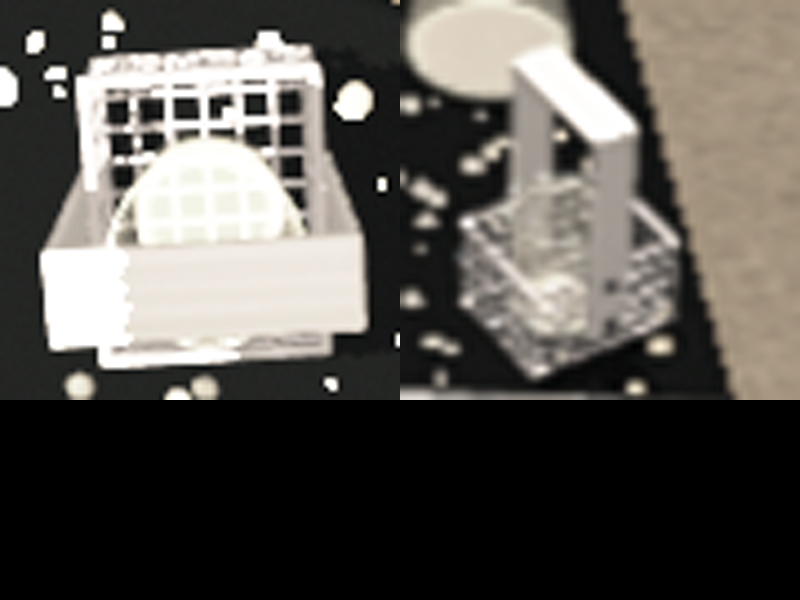

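Run:
```python
from h import *
o=ctrl.get_obs()
W=[(270+x/4.444,150+y/4.444) for x,y in((40,255),(363,235),(367,330),(50,350))]
D=[(330+(x-400)/6.667,240+y/6.667) for x,y in((560,48),(638,130),(598,148),(512,67))]
x,e=tri([ray('wrist',np.mean(W,0),o),ray('side',np.mean(D,0))]);print(x,e)
for z in(.118,x[2]):
  P=np.array([plane(ray('wrist',p,o),z) for p in W]);print(P.round(4),P.mean(0),np.degrees(np.arctan2(*( (P[1]+P[2]-P[0]-P[3])[[1,0]]))), np.linalg.norm(P[1]-P[0]),np.linalg.norm(P[2]-P[1]))
  P=np.array([plane(ray('side',p),z) for p in D]);print(P.round(4),P.mean(0),[np.degrees(np.arctan2(*v[[1,0]])) for v in(P[1]-P[0],P[2]-P[3])])
```

```text
[ 0.42139102 -0.01238743  0.11792699] [np.float64(2.7701083025813693), np.float64(2.77010830258128)]
[[ 0.4283 -0.0466  0.118 ]
 [ 0.4022  0.012   0.118 ]
 [ 0.42    0.02    0.118 ]
 [ 0.4462 -0.0384  0.118 ]] [ 0.42417231 -0.01325512  0.118     ] 114.06142433053235 0.06414195736961889 0.019511795740825934
[[ 0.4206 -0.045   0.118 ]
 [ 0.3979  0.0129  0.118 ]
 [ 0.4157  0.0223  0.118 ]
 [ 0.4422 -0.0347  0.118 ]] [ 0.41909439 -0.01113044  0.118     ] [np.float64(111.43033711216918), np.float64(114.87180796291472)]
[[ 0.4283 -0.0466  0.1179]
 [ 0.4022  0.012   0.1179]
 [ 0.42    0.02    0.1179]
 [ 0.4462 -0.0384  0.1179]] [ 0.42418955 -0.01324936  0.11792699] 114.06142433053232 0.06415658744891733 0.019516246168138296
[[ 0.4206 -0.0451  0.1179]
 [ 0.3979  0.0128  0.1179]
 [ 0.4157  0.0222  0.1179]
 [ 0.4421 -0.0348  0.1179]] [ 0.41907772 -0.01122299  0.11792699] [np.float64(111.43033711216903), np.float64(114.87180796291466)]
```

Run:
```python
from h import *
delta((.423,-.0128,.085),-156)
```

```text
pos [ -1.3  -1.9 195.6] ang [ 0.    0.01 -3.57]
```

Request:
apply_moves:
  deltas:
    - {"fingers": 87.6,"delta_pos": [-2,-1,30],"angular": [0,0,-4]}
    - {"fingers": 87.6,"delta_pos": [-2,-1,70],"angular": [0,0,-4]}
    - {"fingers": 87.6,"delta_pos": [-2,-1,105],"angular": [0,0,-4]}
    - {"fingers": 87.6,"delta_pos": [-2,-1,130],"angular": [0,0,-4]}
    - {"fingers": 87.6,"delta_pos": [-2,-1,155],"angular": [0,0,-4]}
    - {"fingers": 87.6,"delta_pos": [-2,-1,175],"angular": [0,0,-4]}
    - {"fingers": 87.6,"delta_pos": [-2,-1,190],"angular": [0,0,-4]}
    - {"fingers": 87.6,"delta_pos": [-2,-1,196],"angular": [0,0,-4]}
    - {"fingers": 87.6,"delta_pos": [-2,-1,196],"angular": [0,0,-4]}

```text
clock: 3.0
tool_pos: [0.4231, -0.0115, 0.0842]
orientation: [-180.0, -0.1, -155.6]
force: [-0.7, -0.4, -0.1]
opening: 0.0878
gripper_force: 0.0
```

Request:
apply_moves:
  deltas:
    - {"fingers": 75,"delta_pos": [0,0,0],"angular": [0,0,0]}
    - {"fingers": 68,"delta_pos": [0,0,0],"angular": [0,0,0]}
    - {"fingers": 64,"delta_pos": [0,0,0],"angular": [0,0,0]}
    - {"fingers": 60,"delta_pos": [0,0,0],"angular": [0,0,0]}
    - {"fingers": 58,"delta_pos": [0,0,0],"angular": [0,0,0]}
    - {"fingers": 58,"delta_pos": [0,0,0],"angular": [0,0,0]}
    - {"fingers": 58,"delta_pos": [0,0,0],"angular": [0,0,0]}
    - {"fingers": 58,"delta_pos": [0,0,0],"angular": [0,0,0]}

```text
clock: 3.8
tool_pos: [0.4239, -0.0117, 0.0852]
orientation: [-180.0, 0.1, -155.6]
force: [0.2, -1.6, 6.7]
opening: 0.0642
gripper_force: 29.9
```

Request:
apply_moves:
  deltas:
    - {"fingers": 58,"delta_pos": [0,0,-6],"angular": [0,0,0]}
    - {"fingers": 58,"delta_pos": [0,0,-18],"angular": [0,0,0]}
    - {"fingers": 58,"delta_pos": [0,0,-38],"angular": [0,0,0]}
    - {"fingers": 58,"delta_pos": [0,0,-62],"angular": [0,0,0]}
    - {"fingers": 58,"delta_pos": [0,0,-90],"angular": [0,0,0]}
    - {"fingers": 58,"delta_pos": [0,0,-120],"angular": [0,0,0]}
    - {"fingers": 58,"delta_pos": [0,0,-150],"angular": [0,0,0]}
    - {"fingers": 58,"delta_pos": [0,0,-180],"angular": [0,0,0]}
    - {"fingers": 58,"delta_pos": [0,0,-203],"angular": [0,0,0]}
    - {"fingers": 58,"delta_pos": [0,0,-215],"angular": [0,0,0]}

```text
clock: 4.8
tool_pos: [0.4234, -0.0117, 0.3013]
orientation: [180.0, 0.1, -155.6]
force: [0.4, -0.1, -3.7]
opening: 0.064
gripper_force: 29.9
```

Run:
```python
from h import *
o=ctrl.get_obs();print(o['tool_pos'],o['force'],o['opening'])
delta((.457,.2693,.30),169.5)
delta((.5111,.2592,.30),169.5)
```

```text
[ 0.42335252 -0.01174051  0.30130772] [ 0.44267619 -0.05672373 -3.71977564] 0.06396950069578665
pos [-146.5  242.2    1.6] ang [ 0.05  0.1  34.85]
pos [-191.7  210.7    1.7] ang [ 0.05  0.1  34.85]
```

Request:
apply_moves:
  deltas:
    - {"fingers": 58,"delta_pos": [-3,5,0],"angular": [0,0,1]}
    - {"fingers": 58,"delta_pos": [-11,18,0],"angular": [0,0,4]}
    - {"fingers": 58,"delta_pos": [-24,39,0],"angular": [0,0,7]}
    - {"fingers": 58,"delta_pos": [-40,66,0],"angular": [0,0,11]}
    - {"fingers": 58,"delta_pos": [-58,96,0],"angular": [0,0,15]}
    - {"fingers": 58,"delta_pos": [-76,126,0],"angular": [0,0,20]}
    - {"fingers": 58,"delta_pos": [-94,156,0],"angular": [0,0,24]}
    - {"fingers": 58,"delta_pos": [-112,186,0],"angular": [0,0,28]}
    - {"fingers": 58,"delta_pos": [-127,210,0],"angular": [0,0,31]}
    - {"fingers": 58,"delta_pos": [-138,228,0],"angular": [0,0,34]}

```text
clock: 5.8
tool_pos: [0.4543, 0.2543, 0.298]
orientation: [-179.9, -0.1, 170.3]
force: [-0.4, -0.3, -2.9]
opening: 0.064
gripper_force: 29.9
```

Run:
```python
from h import *
delta((.457,.2693,.30),169.5)
delta((.5111,.2592,.30),169.5)
```

```text
pos [-0.1 15.3 -2. ] ang [-0.11 -0.12  0.77]
pos [-55.1  14.5  -2.1] ang [-0.11 -0.12  0.77]
```

Request:
apply_moves:
  deltas:
    - {"fingers": 58,"delta_pos": [-2,8,0],"angular": [0,0,1]}
    - {"fingers": 58,"delta_pos": [-8,13,0],"angular": [0,0,1]}
    - {"fingers": 58,"delta_pos": [-20,14,0],"angular": [0,0,1]}
    - {"fingers": 58,"delta_pos": [-34,14,0],"angular": [0,0,1]}
    - {"fingers": 58,"delta_pos": [-46,14,0],"angular": [0,0,1]}
    - {"fingers": 58,"delta_pos": [-53,14,0],"angular": [0,0,1]}
    - {"fingers": 58,"delta_pos": [-55,14,0],"angular": [0,0,1]}
    - {"fingers": 58,"delta_pos": [-55,14,0],"angular": [0,0,1]}

```text
clock: 6.6
tool_pos: [0.5119, 0.2569, 0.2994]
orientation: [-180.0, -0.0, 169.3]
force: [0.4, 0.5, -3.3]
opening: 0.0642
gripper_force: 29.9
```

Run:
```python
from h import *
o=ctrl.get_obs();print(o['tool_pos'],o['orientation'])
w=ctrl.snapshot('wrist');d=ctrl.snapshot('side')
cv2.imwrite('pics/w2.png',w[:,:,::-1]);cv2.imwrite('pics/d2.png',d[:,:,::-1])
C=np.zeros((480,800,3),np.uint8);C[:300,:400]=cv2.resize(w,(400,300),interpolation=cv2.INTER_AREA);C[:,400:]=cv2.resize(d[180:420,230:430],(400,480),interpolation=cv2.INTER_CUBIC)
cv2.imwrite('pics/m3.png',C[:,:,::-1])
```

```text
[0.51187778 0.25686465 0.29936995] [-1.79983443e+02 -1.83413897e-02  1.69296766e+02]
```

View pics/m3.png

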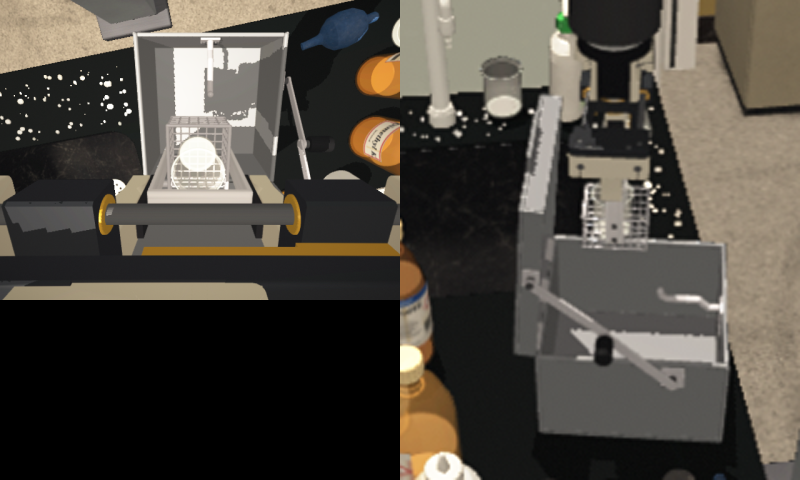

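Run:
```python
from h import *
o=ctrl.get_obs()
f=lambda x,y,z:plane(ray('wrist',(x*1.6,y*1.6),o),z)
NR=f(135,33,.13);NL=f(288,33,.13)
tip=f(210,93,.146);root=f(210,40,.134)
tip2,e=tri([ray('wrist',(210*1.6,93*1.6),o),ray('side',(360,325.4))]);print('tip tri',tip2,e)
print(NR,NL,np.linalg.norm(NL-NR),tip,root)
k,e=tri([ray('wrist',(320*1.6,144*1.6),o),ray('side',(230+204/2,180+350/2))]);print('knee',k,e)
def fr(c,th):
    ux=np.array([np.cos(th),np.sin(th)]);uy=np.array([-ux[1],ux[0]]);return lambda p:np.array([(p[:2]-c)@ux,(p[:2]-c)@uy])
v=(NR-NL)[:2];th=np.arctan2(v[1],v[0]);print('yaw',np.degrees(th))
for t in(th,np.radians(-100.5)):
    ux=np.array([np.cos(t),np.sin(t)]);uy=np.array([-ux[1],ux[0]])
    c=(NR+NL)[:2]/2+.105*uy; g=fr(c,t);print('c',c,'tip',g(tip),'knee',g(k),'tcp',g(o['tool_pos']))
```

```text
tip tri [0.45837544 0.28227083 0.14289746] [np.float64(0.1923515918072636), np.float64(0.19235159180734607)]
[0.36795866 0.20117968 0.13      ] [0.40444057 0.39354946 0.13      ] 0.1957985258922374 [0.45833183 0.28212534 0.146     ] [0.39429741 0.29386766 0.134     ]
knee [0.53908779 0.4024627  0.18500573] [np.float64(1.207908696441044), np.float64(1.2079086964407308)]
yaw -100.73831677684483
c [0.4893609  0.27780058] tip [ 0.00153242 -0.0312915 ] knee [-0.13174439  0.02562859] tcp [0.01613655 0.02547426]
c [0.48944138 0.27822984] tip [ 0.00183899 -0.03129851] knee [-0.13119991  0.02617544] tcp [0.01667911 0.02540602]
```

Request:
apply_moves:
  deltas:
    - {"fingers": 58,"delta_pos": [0,2,6],"angular": [0,0,0]}
    - {"fingers": 58,"delta_pos": [0,4,20],"angular": [0,0,0]}
    - {"fingers": 58,"delta_pos": [0,6,42],"angular": [0,0,0]}
    - {"fingers": 58,"delta_pos": [0,6,66],"angular": [0,0,0]}
    - {"fingers": 58,"delta_pos": [0,6,90],"angular": [0,0,0]}
    - {"fingers": 58,"delta_pos": [0,6,114],"angular": [0,0,0]}
    - {"fingers": 58,"delta_pos": [0,6,138],"angular": [0,0,0]}
    - {"fingers": 58,"delta_pos": [0,6,157],"angular": [0,0,0]}
    - {"fingers": 58,"delta_pos": [0,6,168],"angular": [0,0,0]}
    - {"fingers": 58,"delta_pos": [0,6,170],"angular": [0,0,0]}

```text
clock: 7.7
tool_pos: [0.5117, 0.2627, 0.1276]
orientation: [-179.9, -0.1, 169.4]
force: [-0.1, -1.0, -2.1]
opening: 0.0642
gripper_force: 29.9
```

Run:
```python
from h import *
o=ctrl.get_obs();print(o['tool_pos'],o['force'])
t=np.radians(-100.6);ux=np.array([np.cos(t),np.sin(t)]);uy=np.array([-ux[1],ux[0]]);c=np.array([.4885,.2765])
for x,y,z in((.005,-.053,.129),(.002,-.053,.105)):delta((*(c+x*ux+y*uy),z),169.4)
```

```text
[0.51170213 0.26269131 0.1276278 ] [-0.14038696 -1.00966115 -2.08010293]
pos [78.4  4.2 -1.2] ang [-0.14 -0.11 -0.04]
pos [78.3  7.3 22.8] ang [-0.14 -0.11 -0.04]
```

Request:
apply_moves:
  deltas:
    - {"fingers": 58,"delta_pos": [3,0,-2],"angular": [0,0,0]}
    - {"fingers": 58,"delta_pos": [10,1,-3],"angular": [0,0,0]}
    - {"fingers": 58,"delta_pos": [20,2,-3],"angular": [0,0,0]}
    - {"fingers": 58,"delta_pos": [32,3,-3],"angular": [0,0,0]}
    - {"fingers": 58,"delta_pos": [44,4,-3],"angular": [0,0,0]}
    - {"fingers": 58,"delta_pos": [56,4,-3],"angular": [0,0,0]}
    - {"fingers": 58,"delta_pos": [67,5,-3],"angular": [0,0,0]}
    - {"fingers": 58,"delta_pos": [75,6,-3],"angular": [0,0,0]}
    - {"fingers": 58,"delta_pos": [78,6,-3],"angular": [0,0,0]}
    - {"fingers": 58,"delta_pos": [78,6,-3],"angular": [0,0,0]}

```text
clock: 8.7
tool_pos: [0.4369, 0.2838, 0.1327]
orientation: [180.0, 0.0, 169.4]
force: [-0.4, -0.5, -2.6]
opening: 0.0637
gripper_force: 29.9
```

Run:
```python
from h import *
o=ctrl.get_obs();print(o['tool_pos'],o['force'],o['opening'])
w=ctrl.snapshot('wrist');d=ctrl.snapshot('side')
C=np.zeros((480,800,3),np.uint8);C[:300,:400]=cv2.resize(w,(400,300),interpolation=cv2.INTER_AREA);C[:,400:]=cv2.resize(d[220:400,270:420],(400,480),interpolation=cv2.INTER_CUBIC)
cv2.imwrite('pics/m4.png',C[:,:,::-1])
```

```text
[0.436857   0.28382194 0.13271284] [-0.35774697 -0.49386029 -2.64132144] 0.06365108452639906
```

View pics/m4.png

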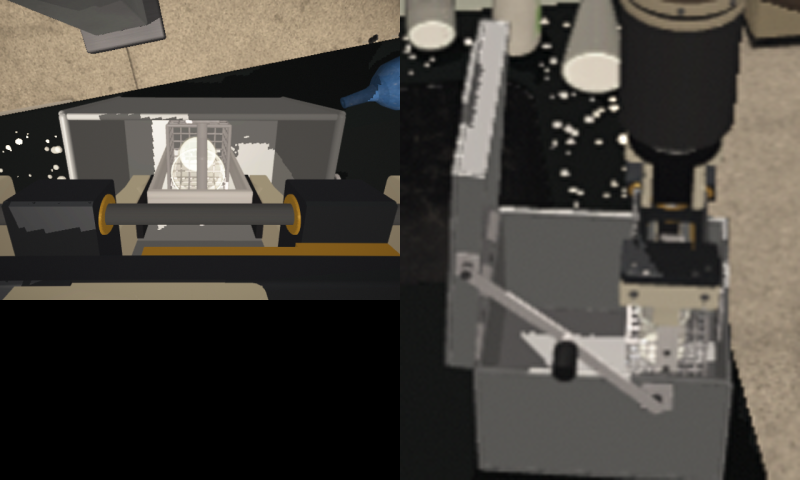

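Request:
apply_moves:
  deltas:
    - {"fingers": 58,"delta_pos": [0,0,4],"angular": [0,0,0]}
    - {"fingers": 58,"delta_pos": [0,0,9],"angular": [0,0,0]}
    - {"fingers": 58,"delta_pos": [0,0,14],"angular": [0,0,0]}
    - {"fingers": 58,"delta_pos": [0,0,18],"angular": [0,0,0]}
    - {"fingers": 58,"delta_pos": [0,0,21],"angular": [0,0,0]}
    - {"fingers": 58,"delta_pos": [0,0,23],"angular": [0,0,0]}
    - {"fingers": 58,"delta_pos": [0,0,24],"angular": [0,0,0]}
    - {"fingers": 58,"delta_pos": [0,0,24],"angular": [0,0,0]}

```text
clock: 9.6
tool_pos: [0.4371, 0.2836, 0.1085]
orientation: [-180.0, -0.0, 169.4]
force: [-0.9, 0.1, -3.6]
opening: 0.0637
gripper_force: 29.9
```

Request:
apply_moves:
  deltas:
    - {"fingers": 58,"delta_pos": [0,0,1],"angular": [0,0,0]}
    - {"fingers": 58,"delta_pos": [0,0,2],"angular": [0,0,0]}
    - {"fingers": 58,"delta_pos": [0,0,3],"angular": [0,0,0]}
    - {"fingers": 58,"delta_pos": [0,0,3],"angular": [0,0,0]}

```text
clock: 10.0
tool_pos: [0.4371, 0.2835, 0.1055]
orientation: [-180.0, -0.0, 169.4]
force: [-0.2, -0.2, -3.1]
opening: 0.0642
gripper_force: 29.9
```

Request:
apply_moves:
  deltas:
    - {"fingers": 58,"delta_pos": [0,0,1],"angular": [0,0,0]}
    - {"fingers": 58,"delta_pos": [0,0,2],"angular": [0,0,0]}
    - {"fingers": 58,"delta_pos": [0,0,2],"angular": [0,0,0]}

```text
clock: 10.3
tool_pos: [0.4373, 0.2837, 0.1045]
orientation: [180.0, 0.0, 169.4]
force: [-3.4, -2.6, 7.2]
opening: 0.0645
gripper_force: 29.9
```

Request:
apply_moves:
  deltas:
    - {"fingers": 66,"delta_pos": [0,0,-1],"angular": [0,0,0]}
    - {"fingers": 68,"delta_pos": [0,0,-1],"angular": [0,0,0]}
    - {"fingers": 72,"delta_pos": [0,0,-1],"angular": [0,0,0]}
    - {"fingers": 78,"delta_pos": [0,0,-1],"angular": [0,0,0]}
    - {"fingers": 84,"delta_pos": [0,0,-1],"angular": [0,0,0]}
    - {"fingers": 87,"delta_pos": [0,0,-1],"angular": [0,0,0]}
    - {"fingers": 87,"delta_pos": [0,0,-1],"angular": [0,0,0]}
    - {"fingers": 87,"delta_pos": [0,0,-1],"angular": [0,0,0]}

```text
clock: 11.1
tool_pos: [0.4371, 0.2835, 0.1045]
orientation: [-180.0, -0.0, 169.4]
force: [-1.0, -0.5, -0.7]
opening: 0.0867
gripper_force: 0.0
```

Request:
apply_moves:
  deltas:
    - {"fingers": 87,"delta_pos": [0,0,-6],"angular": [0,0,0]}
    - {"fingers": 87,"delta_pos": [0,0,-18],"angular": [0,0,0]}
    - {"fingers": 87,"delta_pos": [0,0,-40],"angular": [0,0,0]}
    - {"fingers": 87,"delta_pos": [0,0,-65],"angular": [0,0,0]}
    - {"fingers": 87,"delta_pos": [0,0,-95],"angular": [0,0,0]}
    - {"fingers": 87,"delta_pos": [0,0,-130],"angular": [0,0,0]}
    - {"fingers": 87,"delta_pos": [0,0,-170],"angular": [0,0,0]}
    - {"fingers": 87,"delta_pos": [0,0,-195],"angular": [0,0,0]}
    - {"fingers": 87,"delta_pos": [0,0,-200],"angular": [0,0,0]}

```text
clock: 12.0
tool_pos: [0.4382, 0.2843, 0.3095]
orientation: [179.7, 0.2, 169.4]
force: [-0.7, -1.2, 0.1]
opening: 0.0869
gripper_force: 0.0
```

Run:
```python
from h import *
o=ctrl.get_obs();print(o['tool_pos'],o['joint_pos'])
w=ctrl.snapshot('wrist');d=ctrl.snapshot('side')
C=np.zeros((480,800,3),np.uint8);C[:300,:400]=cv2.resize(w,(400,300),interpolation=cv2.INTER_AREA);C[:,400:]=cv2.resize(d[220:400,270:420],(400,480),interpolation=cv2.INTER_CUBIC)
cv2.imwrite('pics/m5.png',C[:,:,::-1])
```

```text
[0.43822653 0.284333   0.30952017] [ 5.45693270e+01  3.16427481e+00 -1.08358159e+01  6.91629033e-02
 -7.56006359e+01 -1.55216903e+02]
```

View pics/m5.png

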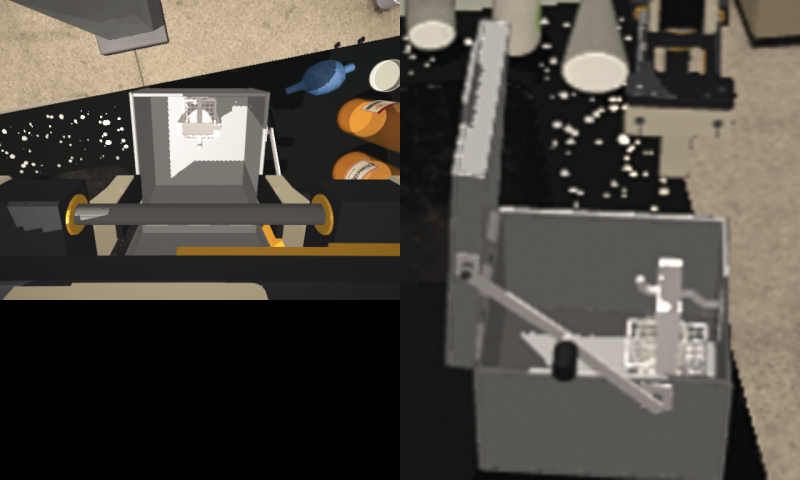

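```bash
cat >> h.py <<'E'
t=np.radians(-100.6);ux=np.array([np.cos(t),np.sin(t)]);uy=np.array([-ux[1],ux[0]]);c=np.array([.4885,.2765])
def W(x,y,z): return (*(c+x*ux+y*uy),z)
def T(p): return np.array([(p[:2]-c)@ux,(p[:2]-c)@uy,p[2]])
E
python3 - <<'E'
from h import *
for a,b in(((219,202),(305,433)),((193,212),(368,425)),((332,203),(223,296)),((332,203),(233,362))):
    x,e=tri([ray('scene',a),ray('side',b)]);print(x.round(3),np.round(e,1),'tank',T(x).round(3))
o=ctrl.get_obs()
k=np.array([.539,.4025,.185]);print(T(k))
delta((*k[:2],.30),169.4);delta((*k[:2],.20),169.4)
E
```

```text
[0.613 0.586 0.185] [3.2 3.2] tank [-0.327  0.066  0.185]
[0.494 0.589 0.191] [0.5 0.5] tank [-0.308 -0.052  0.191]
[0.763 0.22  0.209] [1.5 1.5] tank [0.005 0.281 0.209]
[0.788 0.29  0.143] [63.4 63.4] tank [-0.069  0.292  0.143]
[-0.1331394   0.02646036  0.185     ]
pos [-78.  135.5   6.8] ang [ 0.15  0.07 -0.04]
pos [-77.9 135.2 106.8] ang [ 0.15  0.07 -0.04]
```

Request:
apply_moves:
  deltas:
    - {"fingers": 60,"delta_pos": [-5,10,0],"angular": [0,0,0]}
    - {"fingers": 30,"delta_pos": [-20,35,0],"angular": [0,0,0]}
    - {"fingers": 0,"delta_pos": [-40,70,2],"angular": [0,0,0]}
    - {"fingers": 0,"delta_pos": [-60,105,6],"angular": [0,0,0]}
    - {"fingers": 0,"delta_pos": [-76,128,20],"angular": [0,0,0]}
    - {"fingers": 0,"delta_pos": [-82,135,45],"angular": [0,0,0]}
    - {"fingers": 0,"delta_pos": [-82,135,70],"angular": [0,0,0]}
    - {"fingers": 0,"delta_pos": [-82,135,90],"angular": [0,0,0]}
    - {"fingers": 0,"delta_pos": [-82,135,100],"angular": [0,0,0]}
    - {"fingers": 0,"delta_pos": [-82,135,100],"angular": [0,0,0]}

```text
clock: 13.1
tool_pos: [0.5421, 0.4005, 0.2017]
orientation: [-179.8, -0.1, 169.3]
force: [0.7, -0.5, 0.7]
opening: 0.0126
gripper_force: 0.0
```

Run:
```python
from h import *
o=ctrl.get_obs();print(T(o['tool_pos']),o['force'],o['opening'])
d=ctrl.snapshot('side');s=ctrl.snapshot('scene')
C=np.zeros((600,800,3),np.uint8);C[:,:400]=cv2.resize(d[200:395,280:410],(400,600),interpolation=cv2.INTER_CUBIC)
C[:400,400:]=cv2.resize(s[160:300,210:350],(400,400),interpolation=cv2.INTER_CUBIC)
cv2.imwrite('pics/m6.png',C[:,:,::-1])
```

```text
[-0.13172292  0.0298516   0.20172718] [ 0.69876658 -0.49013722  0.66837641] 0.012573702803094392
```

View pics/m6.png

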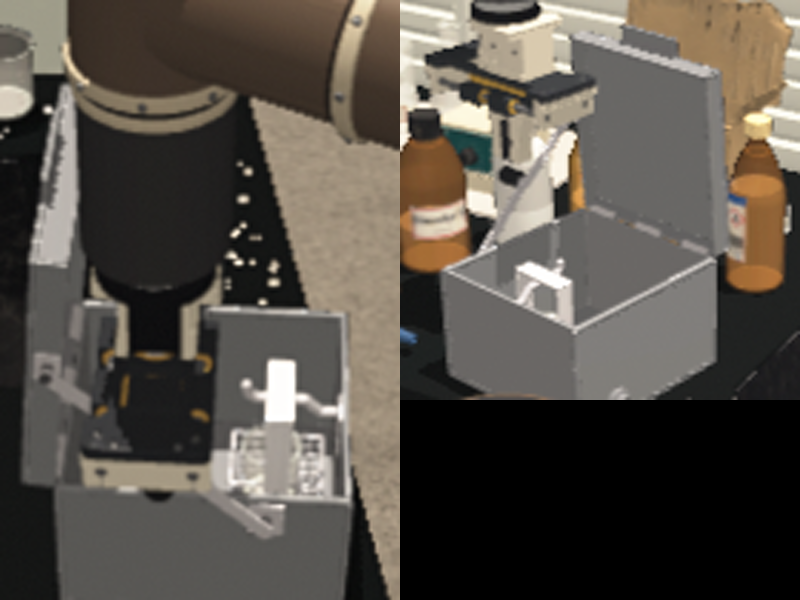

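Request:
apply_moves:
  deltas:
    - {"fingers": 0,"delta_pos": [0,0,4],"angular": [0,0,0]}
    - {"fingers": 0,"delta_pos": [0,0,8],"angular": [0,0,0]}
    - {"fingers": 0,"delta_pos": [-1,0,11],"angular": [0,0,0]}
    - {"fingers": 0,"delta_pos": [-3,0,14],"angular": [0,0,0]}
    - {"fingers": 0,"delta_pos": [-5,0,17],"angular": [0,0,0]}
    - {"fingers": 0,"delta_pos": [-8,0,20],"angular": [0,0,0]}
    - {"fingers": 0,"delta_pos": [-11,0,23],"angular": [0,0,0]}
    - {"fingers": 0,"delta_pos": [-13,0,25],"angular": [0,0,0]}
    - {"fingers": 0,"delta_pos": [-14,0,26],"angular": [0,0,0]}
    - {"fingers": 0,"delta_pos": [-14,0,26],"angular": [0,0,0]}

```text
clock: 14.2
tool_pos: [0.5569, 0.3985, 0.1788]
orientation: [180.0, 0.0, 169.3]
force: [0.0, -1.5, 4.9]
opening: 0.0005
gripper_force: 2.4
```

Run:
```python
from h import *
o=ctrl.get_obs();print(T(o['tool_pos']),o['force'])
d=ctrl.snapshot('side');cv2.imwrite('pics/d7.png',d[:,:,::-1])
d0=cv2.imread('pics/d2.png')
# lid motion: compare lid edge region with before
g=lambda i:cv2.cvtColor(i,cv2.COLOR_BGR2GRAY).astype(np.float32)
a=g(d0[230:290,285:318]);b=g(cv2.imread('pics/d7.png')[230:290,285:318])
print('shift',cv2.phaseCorrelate(a,b),np.abs(a-b).mean())
```

```text
[-0.13253653  0.04480016  0.17883022] [ 0.04769899 -1.53222029  4.90407954]
shift ((0.7349958018939695, 0.0042257158789595906), 0.44772292728777285) 55.90303
```

Request:
apply_moves:
  deltas:
    - {"fingers": 0,"delta_pos": [0,0,3],"angular": [0,0,0]}
    - {"fingers": 0,"delta_pos": [0,0,6],"angular": [0,0,0]}
    - {"fingers": 0,"delta_pos": [0,0,8],"angular": [0,0,0]}
    - {"fingers": 0,"delta_pos": [0,0,8],"angular": [0,0,0]}

```text
clock: 14.65
tool_pos: [0.558, 0.3986, 0.177]
orientation: [179.8, 0.3, 169.4]
force: [-12.0, -5.6, 32.0]
opening: 0.0008
gripper_force: 13.6
```

Request:
apply_moves:
  deltas:
    - {"fingers": 0,"delta_pos": [4,0,-20],"angular": [0,0,0]}
    - {"fingers": 0,"delta_pos": [12,0,-50],"angular": [0,0,0]}
    - {"fingers": 0,"delta_pos": [20,0,-90],"angular": [0,0,0]}
    - {"fingers": 0,"delta_pos": [25,0,-135],"angular": [0,0,0]}
    - {"fingers": 0,"delta_pos": [25,0,-180],"angular": [0,0,0]}
    - {"fingers": 0,"delta_pos": [25,0,-220],"angular": [0,0,0]}
    - {"fingers": 0,"delta_pos": [25,0,-235],"angular": [0,0,0]}
    - {"fingers": 0,"delta_pos": [25,0,-235],"angular": [0,0,0]}

```text
clock: 15.45
tool_pos: [0.5321, 0.4038, 0.4079]
orientation: [179.8, 0.1, 169.4]
force: [-0.5, 0.2, -0.5]
opening: 0.0002
gripper_force: 0.0
```

Run:
```python
from h import *
o=ctrl.get_obs();print(T(o['tool_pos']),o['orientation'])
w=ctrl.snapshot('wrist');d=ctrl.snapshot('side');s=ctrl.snapshot('scene')
C=np.zeros((600,800,3),np.uint8);C[:,:400]=cv2.resize(d[200:395,280:410],(400,600),interpolation=cv2.INTER_CUBIC)
C[:300,400:]=cv2.resize(w,(400,300),interpolation=cv2.INTER_AREA)
C[300:,400:]=cv2.resize(s[160:280,210:370],(400,300),interpolation=cv2.INTER_CUBIC)
cv2.imwrite('pics/m7.png',C[:,:,::-1])
delta(W(0,.02,.405),169.4);delta(W(0,.155,.405),169.4);delta(W(0,.155,.33),169.4)
```

```text
[-0.13316233  0.01943987  0.40792801] [1.79788888e+02 8.05481628e-02 1.69370120e+02]
pos [  -1.3 -132.4   -1.1] ang [-0.1  -0.12 -0.04]
pos [-136.3 -132.3   -1.4] ang [-0.1  -0.12 -0.04]
pos [-136.5 -132.1   73.6] ang [-0.1  -0.12 -0.04]
```

View pics/m7.png

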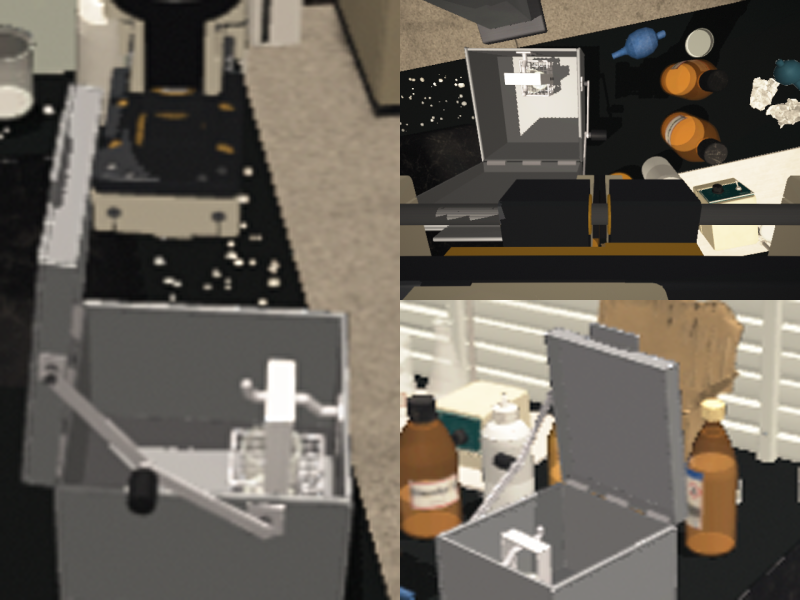

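Run:
```python
from h import *
r=[]
d=ctrl.snapshot('side')[:,:,::-1].copy();cv2.imwrite('pics/d8.png',d)
for f in('side0','d8'):
    i=cv2.imread(f'pics/{f}.png')[330:385,305:360];m=(i.max(2)<60).astype(np.uint8)
    n,l,s,ce=cv2.connectedComponentsWithStats(m);k=[j for j in range(1,n) if 40<s[j,4]<400]
    for j in k: print(f,s[j],ce[j]+[305,330])
    # ray to plane tank x=-133
    for j in k:
        o_,dd=ray('side',ce[j]+[305,330]);a=T(o_);b=T(o_+dd)-a;q=a+b*((-.133-a[0])/b[0]);print(q.round(4))
```

```text
side0 [ 22  18   9  15 113] [331.37168142 355.32743363]
[-0.133   0.0267  0.1833]
d8 [ 16  23  10  14 123] [325.82113821 359.46341463]
[-0.133   0.0383  0.1698]
```

Request:
apply_moves:
  deltas:
    - {"fingers": 0,"delta_pos": [0,-35,-2],"angular": [0,0,0]}
    - {"fingers": 0,"delta_pos": [0,-80,-4],"angular": [0,0,0]}
    - {"fingers": 0,"delta_pos": [-5,-120,-4],"angular": [0,0,0]}
    - {"fingers": 0,"delta_pos": [-30,-132,-4],"angular": [0,0,0]}
    - {"fingers": 0,"delta_pos": [-70,-132,-4],"angular": [0,0,0]}
    - {"fingers": 0,"delta_pos": [-110,-132,-4],"angular": [0,0,0]}
    - {"fingers": 0,"delta_pos": [-133,-132,-4],"angular": [0,0,0]}
    - {"fingers": 0,"delta_pos": [-133,-132,0],"angular": [0,0,0]}

```text
clock: 16.45
tool_pos: [0.6403, 0.2478, 0.4019]
orientation: [-179.8, -0.2, 169.2]
force: [-0.1, 0.0, -0.6]
opening: 0.0005
gripper_force: 0.0
```

Run:
```python
from h import *
o=ctrl.get_obs();print(T(o['tool_pos']),o['orientation'],o['joint_pos'].round(1))
delta(W(0,.152,.325),169.4)
delta(W(0,.132,.325),169.4)
```

```text
[2.70312601e-04 1.54526431e-01 4.01941099e-01] [-179.80473893   -0.18765087  169.21345099] [  37.4   19.2   20.8   -0.   -91.9 -138.2]
pos [ 2.3  0.5 76.9] ang [-0.19 -0.19 -0.19]
pos [22.3  0.5 77. ] ang [-0.19 -0.19 -0.19]
```

Request:
apply_moves:
  deltas:
    - {"fingers": 0,"delta_pos": [2,0,15],"angular": [0,0,0]}
    - {"fingers": 0,"delta_pos": [2,0,40],"angular": [0,0,0]}
    - {"fingers": 0,"delta_pos": [2,0,65],"angular": [0,0,0]}
    - {"fingers": 0,"delta_pos": [4,0,77],"angular": [0,0,0]}
    - {"fingers": 0,"delta_pos": [12,0,77],"angular": [0,0,0]}
    - {"fingers": 0,"delta_pos": [20,0,77],"angular": [0,0,0]}
    - {"fingers": 0,"delta_pos": [26,0,77],"angular": [0,0,0]}
    - {"fingers": 0,"delta_pos": [32,0,77],"angular": [0,0,0]}
    - {"fingers": 0,"delta_pos": [38,0,77],"angular": [0,0,0]}
    - {"fingers": 0,"delta_pos": [44,0,77],"angular": [0,0,0]}

```text
clock: 17.45
tool_pos: [0.5955, 0.2572, 0.33]
orientation: [179.9, 0.2, 169.4]
force: [3.1, -0.3, 3.3]
opening: 0.0006
gripper_force: 2.0
```

Run:
```python
from h import *
o=ctrl.get_obs();print(T(o['tool_pos']),o['force'])
# planned arc: tip contact (TCP) stays on outer face, radius s along lid, 25 offset; a=elevation of lid
for a in range(84,-1,-6):
    A=np.radians(a);s=.19; d=np.array([-np.cos(A),np.sin(A)]);n=np.array([np.sin(A),np.cos(A)])
    p=np.array([.105,.13])+s*d+.025*n
    print(a,(p*1000).round(0))
```

```text
[-0.00072162  0.10867195  0.33002644] [ 3.07531821 -0.33899373  3.27634405]
84 [110. 322.]
78 [ 90. 321.]
72 [ 70. 318.]
66 [ 51. 314.]
60 [ 32. 307.]
54 [ 14. 298.]
48 [ -4. 288.]
42 [-19. 276.]
36 [-34. 262.]
30 [-47. 247.]
24 [-58. 230.]
18 [-68. 212.]
12 [-76. 194.]
6 [-81. 175.]
0 [-85. 155.]
```

Request:
apply_moves:
  deltas:
    - {"fingers": 0,"delta_pos": [7,0,6],"angular": [0,0,0]}
    - {"fingers": 0,"delta_pos": [15,0,9],"angular": [0,0,0]}
    - {"fingers": 0,"delta_pos": [24,0,11],"angular": [0,0,0]}
    - {"fingers": 0,"delta_pos": [34,0,13],"angular": [0,0,0]}
    - {"fingers": 0,"delta_pos": [45,0,15],"angular": [0,0,0]}
    - {"fingers": 0,"delta_pos": [56,0,19],"angular": [0,0,0]}
    - {"fingers": 0,"delta_pos": [68,0,23],"angular": [0,0,0]}
    - {"fingers": 0,"delta_pos": [80,0,29],"angular": [0,0,0]}
    - {"fingers": 0,"delta_pos": [92,0,36],"angular": [0,0,0]}
    - {"fingers": 0,"delta_pos": [104,0,42],"angular": [0,0,0]}

```text
clock: 18.45
tool_pos: [0.4913, 0.2763, 0.2858]
orientation: [-180.0, -0.0, 169.4]
force: [2.3, -0.0, 0.4]
opening: 0.0007
gripper_force: 0.9
```

Run:
```python
from h import *
o=ctrl.get_obs();print(T(o['tool_pos']),o['force'],o['moment'])
d=ctrl.snapshot('side');cv2.imwrite('pics/d9.png',d[:,:,::-1])
```

```text
[-2.73025609e-04  2.81722192e-03  2.85782428e-01] [ 2.28734127 -0.0485014   0.39463538] [-0.02372335 -1.08259764 -0.01626451]
```

Request:
apply_moves:
  deltas:
    - {"fingers": 0,"delta_pos": [8,0,6],"angular": [0,0,0]}
    - {"fingers": 0,"delta_pos": [18,0,14],"angular": [0,0,0]}
    - {"fingers": 0,"delta_pos": [28,0,24],"angular": [0,0,0]}
    - {"fingers": 0,"delta_pos": [37,0,34],"angular": [0,0,0]}
    - {"fingers": 0,"delta_pos": [45,0,45],"angular": [0,0,0]}
    - {"fingers": 0,"delta_pos": [52,0,56],"angular": [0,0,0]}
    - {"fingers": 0,"delta_pos": [59,0,68],"angular": [0,0,0]}
    - {"fingers": 0,"delta_pos": [64,0,80],"angular": [0,0,0]}
    - {"fingers": 0,"delta_pos": [70,0,92],"angular": [0,0,0]}
    - {"fingers": 0,"delta_pos": [73,0,102],"angular": [0,0,0]}

```text
clock: 19.5
tool_pos: [0.4203, 0.2896, 0.1832]
orientation: [-180.0, -0.0, 169.4]
force: [0.3, 0.7, 1.5]
opening: 0.0006
gripper_force: 0.4
```

Request:
apply_moves:
  deltas:
    - {"fingers": 0,"delta_pos": [1,0,6],"angular": [0,0,0]}
    - {"fingers": 0,"delta_pos": [2,0,12],"angular": [0,0,0]}
    - {"fingers": 0,"delta_pos": [3,0,18],"angular": [0,0,0]}
    - {"fingers": 0,"delta_pos": [3,0,23],"angular": [0,0,0]}
    - {"fingers": 0,"delta_pos": [3,0,26],"angular": [0,0,0]}
    - {"fingers": 0,"delta_pos": [3,0,28],"angular": [0,0,0]}

```text
clock: 20.1
tool_pos: [0.4181, 0.2902, 0.1563]
orientation: [-180.0, -0.0, 169.3]
force: [-0.2, 0.0, 0.1]
opening: 0.0005
gripper_force: 0.0
```

Request:
apply_moves:
  deltas:
    - {"fingers": 0,"delta_pos": [0,0,1],"angular": [0,0,0]}
    - {"fingers": 0,"delta_pos": [0,0,2],"angular": [0,0,0]}
    - {"fingers": 0,"delta_pos": [0,0,3],"angular": [0,0,0]}
    - {"fingers": 0,"delta_pos": [0,0,3],"angular": [0,0,0]}

```text
clock: 20.5
tool_pos: [0.4182, 0.2902, 0.1552]
orientation: [180.0, 0.0, 169.4]
force: [-5.5, -2.9, 13.4]
opening: 0.0002
gripper_force: 6.6
```

Request:
apply_moves:
  deltas:
    - {"fingers": 0,"delta_pos": [0,0,-10],"angular": [0,0,0]}
    - {"fingers": 0,"delta_pos": [0,0,-30],"angular": [0,0,0]}
    - {"fingers": 0,"delta_pos": [0,0,-60],"angular": [0,0,0]}
    - {"fingers": 0,"delta_pos": [0,0,-100],"angular": [0,0,0]}
    - {"fingers": 0,"delta_pos": [0,0,-120],"angular": [0,0,0]}
    - {"fingers": 0,"delta_pos": [0,0,-120],"angular": [0,0,0]}
    - {"fingers": 0,"delta_pos": [0,0,-120],"angular": [0,0,0]}

```text
clock: 21.2
tool_pos: [0.418, 0.2903, 0.274]
orientation: [179.9, 0.0, 169.3]
force: [1.4, -0.5, -0.3]
opening: 0.0002
gripper_force: 0.0
```

Run:
```python
from h import *
o=ctrl.get_obs();print(o['clock'],o['tool_pos'],o['force'],np.abs(o['qvel']).max())
print(ctrl.close_job())
```

```text
21.2 [0.41800577 0.29032758 0.27400863] [ 1.39034688 -0.47309608 -0.28334919] 1.746279383427976
the job is handed in; nothing more can be done
None
```

I hung the basket with the beaker on the hook and let go, broke the stay at its knee and lowered the lid until it met the rim at the shut height (0.155 m), then handed the job in at 21.2 s. I could not see inside the tank after the lid shut, and no verdict was returned.

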